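# Raise the camera pole on the tea table

### The job

Get the camera pole on the tea table ready for filming: first lift the tall aroma cup up and off the pole's knob and set it down gently, mouth down as it hung, on the free half of the tea tray. Then press the release button on the pole's side arm fully down, pull the knob straight up past the first stop to the second stop, and finish while still holding the pole there, because it slides back in when let go. Leave the other cups and the pitcher where they stand.

Things in the scene. Friction and masses are not known exactly. Their poses are not given: they have to be found in the camera images.
- pole: telescopic camera pole, fixed to the table: round dark steel foot 130 mm wide and 14 mm high, black outer tube 30 mm wide, with a grey collar 36 mm wide whose top is 104 mm above the table. At the level 76 to 88 mm a black side arm runs 85 mm along the pole's own -x to a round grey button housing (34 mm wide, top at 90 mm). Origin: on the pole's axis at the table surface; z up
- pole_knob (a point): middle of the pole's pull knob, on the pole's axis, moving with it: a black ribbed round rubber knob 28 mm wide and 38 mm tall (19 mm above and 19 mm below this point), on a 14 mm rod; 144 mm above the table when the pole is in. Hidden under the aroma cup at the start. It can be pinched from above from any side; it does not turn
- pole_top (a joint): how far the top section of the pole is out, m: 0 is in, 0.070 is its end (the FIRST stop). Locked until the release button has been pressed down. A spring draws it in with 3 to 5 N; when let go it slides back
- pole_mid (a joint): how far the middle section is out, m: 0 is in, 0.070 is its end. Pulling the knob up brings out the top section first; at the first stop the pull rises to about 10 to 13 N and the middle section follows, to the SECOND stop, a hard end, where both joints read 0.070 and the knob stands 140 mm above where it began. A spring draws it in when let go
- release (a joint): how far the release button is pressed down, m: 0 is up, 0.008 is fully down. It takes about 4 N to move, has no return spring and stays down once pressed; from 0.006 on the pole is free
- release_top (a point): centre of the release button's top face, moving with it: a black round button 22 mm wide, facing up, 85 mm from the pole's axis, 102 mm above the table when up and 94 mm when down (still 4 mm proud of its housing)
- aroma_cup: the aroma cup: straight celadon cup, 47 mm in outer diameter, 60 mm tall, wall 3 mm, bottom 5 mm thick, hung mouth down over the pole's knob (41 mm bore over the 28 mm knob). Origin: centre of its mouth, which is its lower end; z up through the closed bottom, whose outer face is at 60 mm. It must rise 55 mm to clear the knob. 0.05 to 0.12 kg
- tray: tea tray, fixed: 320 mm (its x) by 200 mm (its y), slatted bamboo deck 300 by 180 mm whose top is 30 mm above the table, white rim 10 mm wide and 6 mm higher than the deck. Origin: centre, at the table surface. Its +x half is taken by the pitcher and a cup, its -x half is free
- tray_free (a point): centre of the free half of the tray, on the deck's top, 75 mm from the tray's centre towards its -x
- pitcher: celadon pitcher with handle and spout, 70 mm wide, 65 mm high, on the +x half of the tray; origin: centre of its underside. A bystander: leave it alone
- tray_cup: celadon tea cup, mouth up, 54 mm wide, 36 mm high, on the +x half of the tray; origin: centre of its underside. A bystander: leave it alone
- pole_cup: celadon tea cup on the table about 120 mm from the pole, on the side away from the button, mouth up, 60 mm wide at the rim, 40 mm high; origin: centre of its underside. A bystander: leave it alone
- cup2: celadon tea cup, mouth up, 60 mm wide at the rim, 40 mm high; origin: centre of its underside. A bystander: leave it alone
- cup3: celadon tea cup, mouth up, 60 mm wide at the rim, 40 mm high; origin: centre of its underside. A bystander: leave it alone
Things that resemble listed ones, but are neither listed nor needed, are in the scene too. What is shaped like the pole but pink or purple is not meant.

How it is judged:
By the outcome, as a careful person would: the job done as asked, in the order asked, and still so for the second after the job is handed in, while the arm keeps its last pose, push and grip.
It also fails if it takes over 67 s, if anything falls off the work surface, if the arm or the gripper's body presses on something with over 40 N, if the wrist force passes 120 N, or if a joint passes its speed limit or range.

### The arm

A 6-joint arm with a two-finger parallel gripper is mounted at the origin on the work surface. World frame = base frame: x ahead of the robot, y to its left, z up, the work surface at z = 0. Lengths are in m, angles in rad, forces in N, time in s.
With the tool pointing down it reaches from about 0.375 to 0.9 m from the base axis. Payload 3.1 kg.
Tool frame: the origin (TCP) lies midway between the tips of the shut fingers; the grasp point (between the pads) lies 19 mm behind it; x points along the fingers, y is the direction in which the jaws open and shut, and the axes are right-handed (so a half turn about x gives the same grasp; the last joint's range is limited). The gripper opens to 87 mm and grips with 3 to 60 N. Pads are 19 mm wide; open, the fingers measure 117 mm over their backs; the gripper's body (75 mm by 190 mm) begins 51 mm behind the grasp point.
Start: joints at [1.075, 0.527, 1.433, -0, 1.181, -0.178], TCP at [0.195, 0.594, 0.195] pointing down, gripper open.
Joint ranges: [-3.08, 3.08], [-0.75, 2.2], [0.22, 2.44], [-1.43, 4.57], [0, 2.65], [-2.85, 2.85]. Speed limits (rad/s): [2.79, 2.79, 3.14, 3.14, 3.14, 3.14].

### API

Orientations are given as a rotation vector (axis times angle).
In Python, from plant import robot gives the robot as it stands. Calls block until the motion is done:
- robot.goto(position, orientation): joint-space move of the TCP to a pose.
- robot.move_straight(position, velocity=0.15, rot=None): straight line of the TCP; rot=None keeps the orientation; velocity is the mean speed in m/s.
- robot.move_joints(angles): joint-space move.
- robot.gripper_to(opening, newtons=None): finger opening in m; newtons is the grip in N (None keeps the last); returns when the fingers have stopped.
- robot.sleep(seconds).
- robot.inverse_kinematics(position, orientation): joint angles nearest the present ones, or None.
- robot.snapshot(name): name is "scene" or "top" or "wrist"; returns the picture (384x512x3 uint8, red, green, blue); there is no depth.
- robot.calibration(name): a dict with "camera_matrix" (3x3 intrinsics, pixels), "dist_coeffs" ([k1, k2, p1, p2, k3] as OpenCV has them; the pictures are not rectified), "camera_from_world" (4x4, takes a point from world to camera coordinates). Camera axes: x right, y down, z forward; pixel columns grow to the right and rows downward; lengths in m; the calibration is good to about 2 mm. A picture is of the moment at which its call begins: read the wrist's pose just before it. calibration takes no time and is no camera call; for the wrist camera it gives the pose at the moment of the call.
A pose or a line that the arm cannot do raises robot.PlanningError and nothing moves.
- robot.finish_job(): hands the job in, once; it reports no verdict.
Readings, each from a call of its own:
- robot.current_time_s(): time.
- robot.current_joint_pos(): joint angles.
- robot.current_joint_velocities(): joint speeds.
- robot.current_tau(): joint torques, N m.
- robot.current_tool_pos(): TCP position.
- robot.current_ee_rot(): TCP orientation.
- robot.current_ft_force(): force on the tool from outside, world axes, zero at the start.
- robot.current_torque(): the same for the moment, N m.
- robot.current_gripper_width(): finger opening in m.
Only numpy, scipy, OpenCV 4.12 (cv2) and the standard library are available. Lean on these libraries where they do the work, as an engineer would, in place of code of your own. Each camera call takes 0.05 s, during which the arm holds its last target.

## Working session

There is one attempt and no reset: what is moved stays moved. The work goes in short steps, each a Python script; the robot and the scene stay as the last script left them, time stands still between calls to the robot, and variables do not carry over. Pictures are saved under pics/ and viewed, and the job is handed in when it is done.

```bash
ls; mkdir -p pics; python3 - <<'E'
from plant import robot
import cv2,numpy as np
for n in ["scene","top","wrist"]:
    im=robot.snapshot(n); cv2.imwrite(f"pics/{n}0.png",im[:,:,::-1])
    c=robot.calibration(n); print(n,np.round(c["camera_matrix"],1).tolist(),c["dist_coeffs"]);print(np.round(c["camera_from_world"],4).tolist())
print(robot.current_time_s(),robot.current_tool_pos(),robot.current_ee_rot(),robot.current_gripper_width())
E
```

```text
pics
scene [[384.3, 0.0, 257.6], [0.0, 384.3, 190.7], [0.0, 0.0, 1.0]] [-0.0808039  0.         0.         0.         0.       ]
[[0.4603, 0.8877, 0.0023, -0.2374], [0.7044, -0.3637, -0.6096, -0.2752], [-0.5403, 0.2822, -0.7927, 1.7106], [0.0, 0.0, 0.0, 1.0]]
top [[399.2, 0.0, 255.2], [0.0, 399.2, 186.6], [0.0, 0.0, 1.0]] [-0.02130691  0.          0.          0.          0.        ]
[[-0.0043, -0.9999, 0.0108, 0.0029], [-0.9959, 0.0033, -0.0901, 0.5019], [0.09, -0.0111, -0.9959, 1.3205], [0.0, 0.0, 0.0, 1.0]]
wrist [[270.5, 0.0, 256.6], [0.0, 270.5, 195.4], [0.0, 0.0, 1.0]] [-0.05427669  0.          0.          0.          0.        ]
[[0.3138, 0.9495, -0.0006, -0.6238], [0.9205, -0.3041, 0.2454, -0.0297], [0.2328, -0.0775, -0.9694, 0.3891], [0.0, 0.0, 0.0, 1.0]]
0.15 [0.19498814 0.59317234 0.19399121] [ 0.24815354  1.55689859 -0.2506635 ] 0.08679433707540944
```

View pics/scene0.png

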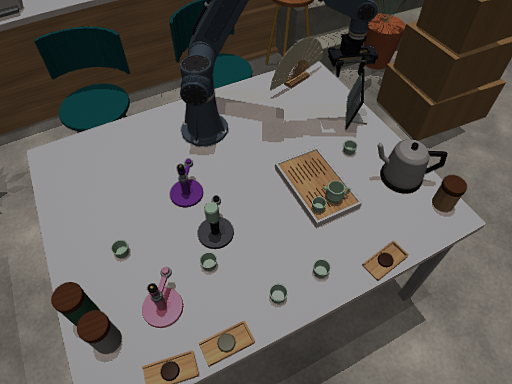

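View pics/top0.png

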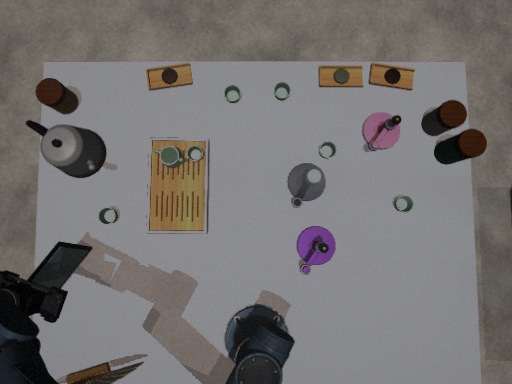

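View pics/wrist0.png

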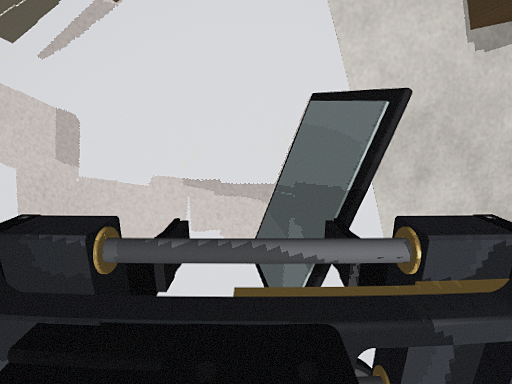

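The top view shows the target pole at about (306,182): dark foot, green cup at (314,176) and button at (297,203). The tray is at (179,186), with its pitcher and cup on the far half. The purple pole at (316,245) is a decoy. I'll enlarge both views to measure.

```bash
python3 - <<'E'
import cv2
a=cv2.imread("pics/top0.png")
cv2.imwrite("pics/z1.png",cv2.resize(a[140:290,270:350],None,fx=4,fy=4,interpolation=cv2.INTER_CUBIC)[:600])
cv2.imwrite("pics/z2.png",cv2.resize(a[125:245,135:225],None,fx=5,fy=5,interpolation=cv2.INTER_CUBIC))
s=cv2.imread("pics/scene0.png")
cv2.imwrite("pics/z3.png",cv2.resize(s[140:260,160:260],None,fx=5,fy=5,interpolation=cv2.INTER_CUBIC))
E
```

```text
(no output)
```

View pics/z1.png

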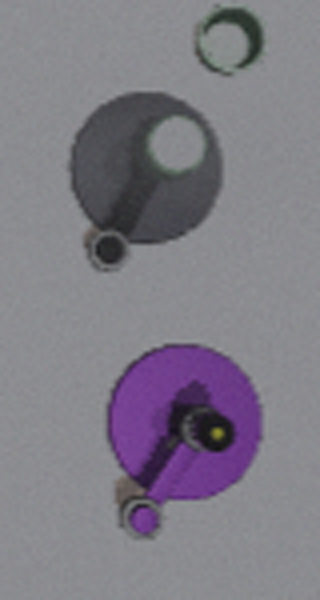

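View pics/z2.png

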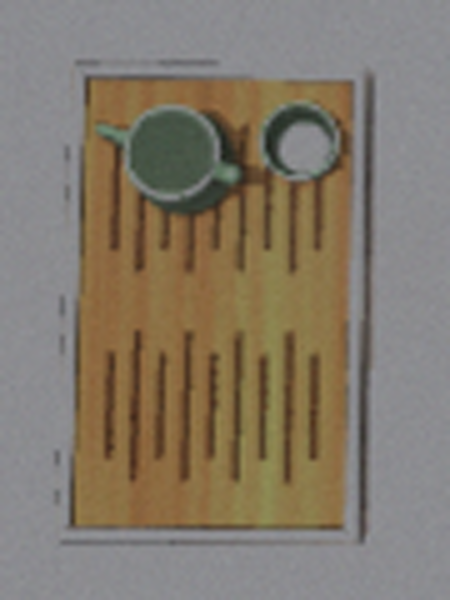

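View pics/z3.png

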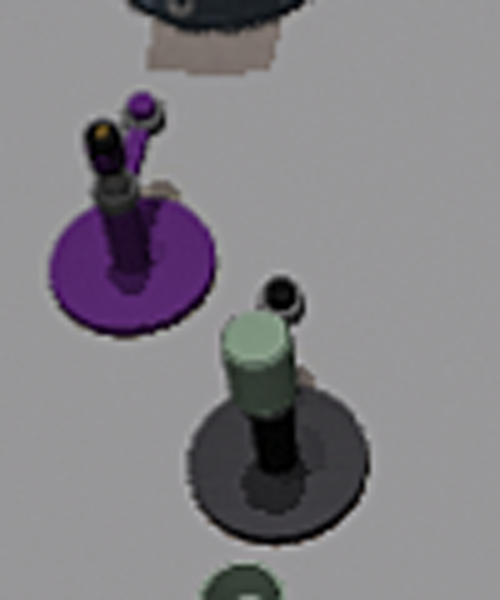

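```bash
cat > h.py <<'E'
import numpy as np,cv2
from scipy.spatial.transform import Rotation as R
from plant import robot
def ray(name,uv,z,c=None):
    c=c or robot.calibration(name)
    p=cv2.undistortPoints(np.array([[uv]],float),np.array(c["camera_matrix"]),np.array(c["dist_coeffs"]))[0,0]
    T=np.array(c["camera_from_world"]);Rm,t=T[:3,:3],T[:3,3]
    o=-Rm.T@t;d=Rm.T@np.array([p[0],p[1],1.])
    return o+d*(z-o[2])/d[2]
def proj(name,P,c=None):
    c=c or robot.calibration(name);T=np.array(c["camera_from_world"])
    return cv2.projectPoints(np.array(P,float).reshape(-1,1,3),cv2.Rodrigues(T[:3,:3])[0],T[:3,3],np.array(c["camera_matrix"]),np.array(c["dist_coeffs"]))[0][:,0]
def rot(yaw):
    # tool x down, tool y at angle yaw in the horizontal plane
    x=np.array([0,0,-1.]);y=np.array([np.cos(yaw),np.sin(yaw),0]);z=np.cross(x,y)
    return R.from_matrix(np.c_[x,y,z]).as_rotvec()
E
python3 - <<'E'
from h import *
u=lambda p,f,o:((np.array(p)+.5)/f-.5+np.array(o))
pr=lambda *a:print(*[np.round(q,4) if not isinstance(q,str) else q for q in a])
pr("foot top",ray("top",u((146,168),4,(270,140)),.014),"scene",ray("scene",u((280,462),5,(160,140)),.014))
pr("cup top",ray("top",u((178,142),4,(270,140)),.168),"scene",ray("scene",u((257,335),5,(160,140)),.168))
pr("btn top",ray("top",u((109,249),4,(270,140)),.102),"scene",ray("scene",u((281,291),5,(160,140)),.102))
pr("polecup",ray("top",u((229,39),4,(270,140)),.04))
C=[ray("top",u(p,5,(135,125)),.03) for p in [(85,78),(352,80),(344,527),(73,526)]]
for c in C: pr(c)
pr("sizes",[np.linalg.norm(C[i]-C[i-1]) for i in range(4)],"ctr",np.mean(C,0))
far=(C[0]+C[1])/2;near=(C[2]+C[3])/2;m=np.mean(C,0);a=(near-far)/np.linalg.norm(near-far);pr("free",m+.075*a,"dir",a)
pr(R.from_rotvec(robot.current_ee_rot()).as_matrix())
m=R.from_rotvec(robot.current_ee_rot()).as_matrix()
pr(np.arctan2(m[1,1],m[0,1]))
E
```

```text
foot top [ 0.5192 -0.1722  0.014 ] scene [ 0.5228 -0.1727  0.014 ]
cup top [ 0.523  -0.1751  0.168 ] scene [ 0.5199 -0.1734  0.168 ]
btn top [ 0.446  -0.1296  0.102 ] scene [ 0.447  -0.1305  0.102 ]
polecup [ 0.6252 -0.2402  0.04  ]
[0.6599 0.3503 0.03  ]
[0.658  0.1699 0.03  ]
[0.3577 0.1731 0.03  ]
[0.359  0.3525 0.03  ]
sizes [0.3009 0.1803 0.3003 0.1794] ctr [0.5086 0.2614 0.03  ]
free [0.4336 0.2621 0.03  ] dir [-1.     0.009  0.   ]
[[-8.000e-04  3.125e-01  9.499e-01]
 [-1.500e-03  9.499e-01 -3.125e-01]
 [-1.000e+00 -1.700e-03 -3.000e-04]]
1.253
```

```bash
python3 - <<'E'
from h import *
u=lambda p,f,o:((np.array(p)+.5)/f-.5+np.array(o))
pr=lambda *a:print(*[np.round(q,4) if not isinstance(q,str) else q for q in a])
pf=ray("top",u((184,422),4,(270,140)),.014);pk=ray("top",u((213,433),4,(270,140)),.163)
ps=ray("scene",u((102,133),5,(160,140)),.163)
pr("purple foot",pf,"knob",pk,ps)
P=np.array([.521,-.1735]);B=np.array([.4465,-.130]);Q=(pf[:2]+pk[:2])/2
for d in range(0,180,10):
    t=np.deg2rad(d);c,s=np.cos(t),np.sin(t)
    def cl(o):
        r=o-B;l=np.array([r@[c,s],r@[-s,c]]);q=np.maximum(np.abs(l)-[.095,.0375],0);return np.hypot(*q)-.014
    print(d,round(cl(P),3),round(cl(Q),3),end=" | ")
    for nm,pos in (("press",[*B,.094]),("cup",[*P,.124]),("up",[*P,.30]),("place",[.434,.262,.046]),("placeup",[.434,.262,.2])):
        q=[robot.inverse_kinematics(pos,rot(t+k)) for k in (0,np.pi)]
        print(nm,[None if x is None else round(float(x[5]),1) for x in q],end=" ")
    print()
E
```

```text
purple foot [ 0.3053 -0.2008  0.014 ] knob [ 0.3054 -0.1983  0.163 ] [ 0.3042 -0.2014  0.163 ]
0 -0.008 0.042 | press [-0.5, 2.6] cup [-0.5, 2.6] up [-0.5, 2.6] place [0.3, -2.8] placeup [0.3, -2.8] 
10 0.004 0.042 | press [-0.7, 2.4] cup [-0.7, 2.4] up [-0.7, 2.4] place [0.1, None] placeup [0.1, None] 
20 0.015 0.047 | press [-0.9, 2.3] cup [-0.9, 2.3] up [-0.9, 2.3] place [-0.0, None] placeup [-0.0, None] 
30 0.023 0.048 | press [-1.0, 2.1] cup [-1.0, 2.1] up [-1.0, 2.1] place [-0.2, None] placeup [-0.2, None] 
40 0.03 0.044 | press [-1.2, 1.9] cup [-1.2, 1.9] up [-1.2, 1.9] place [-0.4, 2.8] placeup [-0.4, 2.8] 
50 0.034 0.041 | press [-1.4, 1.7] cup [-1.4, 1.7] up [-1.4, 1.7] place [-0.6, 2.6] placeup [-0.6, 2.6] 
60 0.035 0.048 | press [-1.6, 1.6] cup [-1.6, 1.6] up [-1.6, 1.6] place [-0.7, 2.4] placeup [-0.7, 2.4] 
70 0.033 0.06 | press [-1.7, 1.4] cup [-1.7, 1.4] up [-1.7, 1.4] place [-0.9, 2.2] placeup [-0.9, 2.2] 
80 0.029 0.075 | press [-1.9, 1.2] cup [-1.9, 1.2] up [-1.9, 1.2] place [-1.1, 2.1] placeup [-1.1, 2.1] 
90 0.023 0.09 | press [-2.1, 1.0] cup [-2.1, 1.0] up [-2.1
[... 201 characters left out ...]
 up [-2.4, 0.7] place [-1.6, 1.5] placeup [-1.6, 1.5] 
120 -0.009 0.106 | press [-2.6, 0.5] cup [-2.6, 0.5] up [-2.6, 0.5] place [-1.8, 1.4] placeup [-1.8, 1.4] 
130 -0.014 0.101 | press [-2.8, 0.3] cup [-2.8, 0.3] up [-2.8, 0.3] place [-1.9, 1.2] placeup [-1.9, 1.2] 
140 -0.014 0.093 | press [None, 0.2] cup [None, 0.2] up [None, 0.2] place [-2.1, 1.0] placeup [-2.1, 1.0] 
150 -0.014 0.079 | press [None, -0.0] cup [None, -0.0] up [None, -0.0] place [-2.3, 0.8] placeup [-2.3, 0.8] 
160 -0.014 0.063 | press [None, -0.2] cup [None, -0.2] up [None, -0.2] place [-2.5, 0.7] placeup [-2.5, 0.7] 
170 -0.014 0.05 | press [2.8, -0.3] cup [2.8, -0.4] up [2.8, -0.4] place [-2.6, 0.5] placeup [-2.6, 0.5]
```

```bash
python3 - <<'E'
from h import *
Y=np.deg2rad(60)
p=robot.current_tool_pos()
robot.move_straight([p[0],p[1],.30],velocity=.2)
robot.goto([.521,-.1735,.25],rot(Y))
robot.sleep(.3)
print(robot.current_time_s(),robot.current_tool_pos(),robot.current_ft_force())
c=robot.calibration("wrist");im=robot.snapshot("wrist");cv2.imwrite("pics/w1.png",im[:,:,::-1])
import pickle;pickle.dump(c,open("w1.pkl","wb"))
im=robot.snapshot("scene");cv2.imwrite("pics/s1.png",im[:,:,::-1])
E
```

```text
4.0583 [ 0.52114201 -0.17321882  0.25002412] [ 0.42500134  0.05686189 -1.15918641]
```

View pics/w1.png

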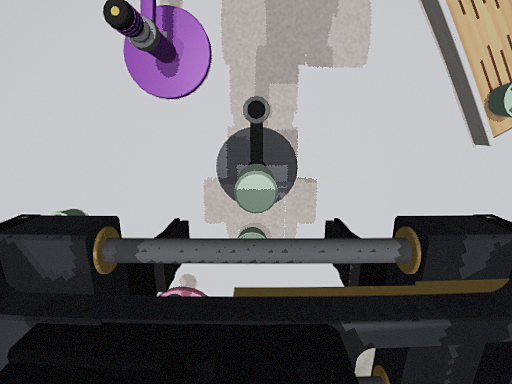

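View pics/s1.png

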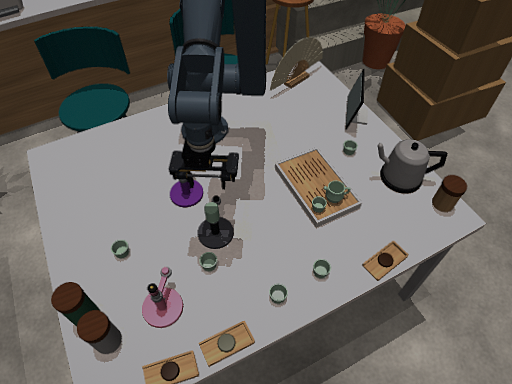

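```bash
python3 - <<'E'
from h import *
import pickle;c=pickle.load(open("w1.pkl","rb"))
T=np.array(c["camera_from_world"]);print("cam",-T[:3,:3].T@T[:3,3],"\n",T[:3,:3].round(3))
print("tcp in scene",proj("scene",[robot.current_tool_pos()]), "cup", proj("scene",[[.521,-.1735,.168]]))
print("wrist tcp,cup,btn,foot",proj("w",[robot.current_tool_pos(),[.521,-.1735,.168],[.4465,-.13,.102],[.521,-.1735,.014]],c))
im=cv2.imread("pics/w1.png");cv2.imwrite("pics/w1z.png",cv2.resize(im[90:250,190:320],None,fx=3.7,fy=3.7,interpolation=cv2.INTER_CUBIC))
E
```

```text
cam [ 0.464057   -0.14074083  0.44017494] 
 [[ 0.501  0.866  0.001]
 [ 0.839 -0.486  0.245]
 [ 0.213 -0.122 -0.969]]
tcp in scene [[208.65258601 191.51310761]] cup [[211.106323   206.85755033]]
wrist tcp,cup,btn,foot [[256.73349245 218.32345642]
 [256.48500447 192.4002401 ]
 [256.73349435 109.62115462]
 [256.4260776  169.64408413]]
```

View pics/w1z.png

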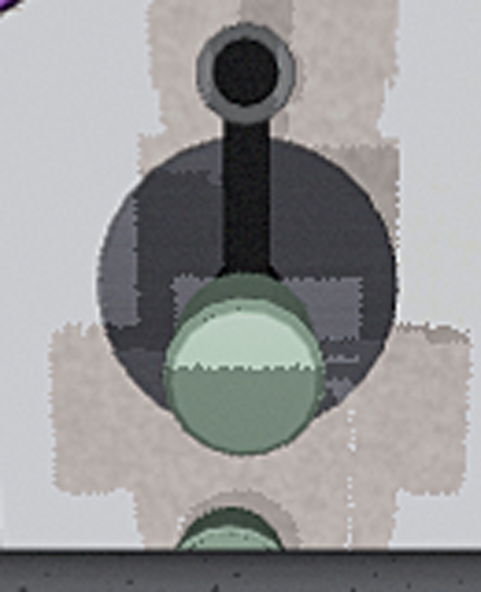

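The wrist view shows the cup top at (256.1,191.8), against a predicted (256.5,192.4). The button is at (256.4,109.6), against (256.7,109.6). They agree to within about 1 mm, so I'll grasp the cup.

```bash
python3 - <<'E'
from h import *
robot.move_straight([.521,-.1735,.125],velocity=.1)
print(robot.current_ft_force())
robot.gripper_to(.040,15)
print(robot.current_gripper_width(),robot.current_ft_force(),robot.current_tool_pos(),robot.current_time_s())
im=robot.snapshot("scene");cv2.imwrite("pics/s2.png",cv2.resize(im[120:270,140:290,::-1],None,fx=4,fy=4))
E
```

```text
[-0.30208124  0.20598974 -0.02294164]
0.04573360266158565 [-0.14528582 -0.38073118  0.94618192] [ 0.52096262 -0.17354653  0.12499995] 6.3333
```

View pics/s2.png

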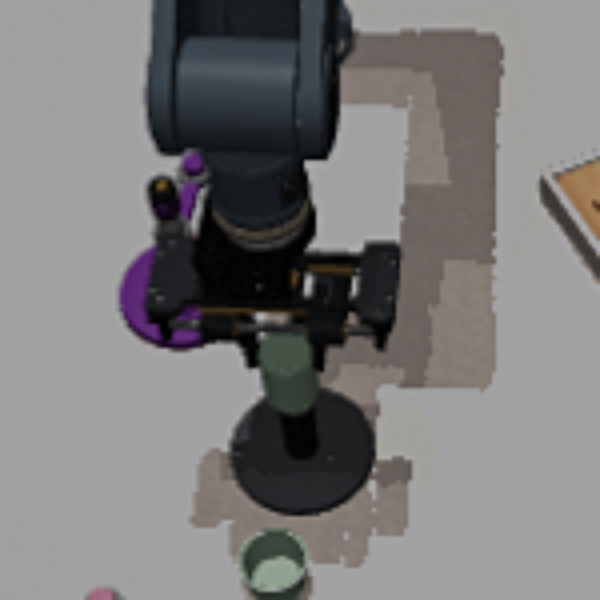

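The jaws are at 45.7 mm on the 47 mm cup, so the grasp holds. Next I'll lift it and check.

```bash
python3 - <<'E'
from h import *
robot.move_straight([.521,-.1735,.225],velocity=.1)
print(robot.current_gripper_width(),robot.current_ft_force(),robot.current_tool_pos(),robot.current_time_s())
c=robot.calibration("wrist");im=robot.snapshot("wrist");cv2.imwrite("pics/w3.png",im[:,:,::-1])
im=robot.snapshot("scene");cv2.imwrite("pics/s3.png",cv2.resize(im[120:270,140:290,::-1],None,fx=4,fy=4))
E
```

```text
0.045759034982630065 [ 0.53430307  0.02754096 -0.63379502] [ 0.52046072 -0.17319901  0.22428138] 7.5333
```

View pics/w3.png

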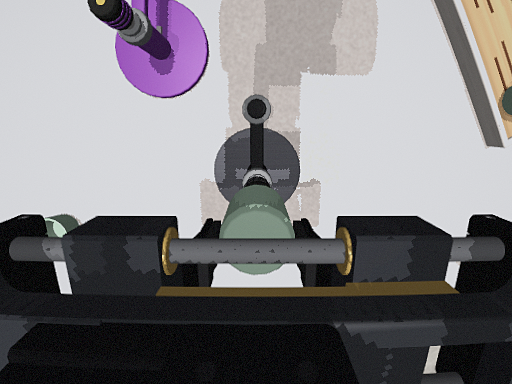

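View pics/s3.png

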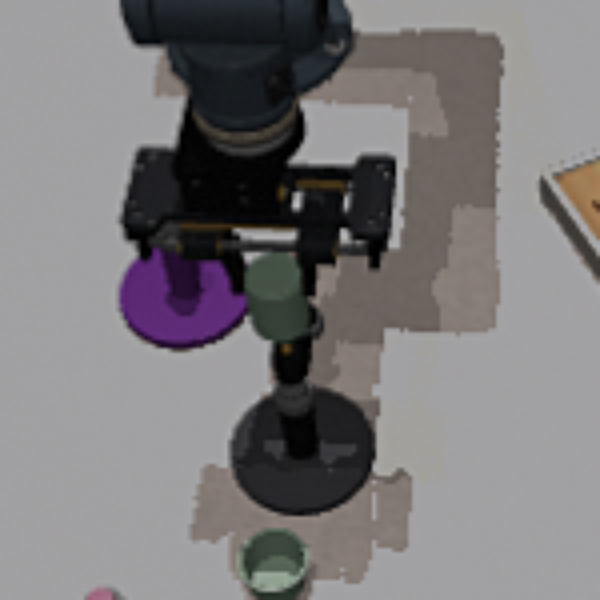

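The cup is off, hanging level between the pads at wrist (257,225), and the bare knob shows at scene crop (290,352). I'll carry it to the free half of the tray.

```bash
python3 - <<'E'
from h import *
Y=np.deg2rad(60)
robot.move_straight([.521,-.1735,.26],velocity=.15)
robot.goto([.434,.262,.16],rot(Y))
robot.move_straight([.434,.262,.060],velocity=.1)
robot.sleep(.3);f0=np.array(robot.current_ft_force());print(f0,robot.current_tool_pos())
z=.053
while z>=.044:
    robot.move_straight([.434,.262,z],velocity=.02);f=np.array(robot.current_ft_force())
    print(round(z,4),(f-f0).round(2),np.round(robot.current_tool_pos()[2],4))
    if f[2]-f0[2]>2.5: break
    z-=.001
print(robot.current_time_s(),robot.current_gripper_width())
im=robot.snapshot("scene");cv2.imwrite("pics/s4.png",cv2.resize(im[110:260,230:380,::-1],None,fx=4,fy=4))
E
```

```text
[-0.22904172  0.0044333  -0.98899075] [0.43423408 0.26210356 0.06039734]
0.053 [ 0.57 -0.03  1.04] 0.0528
0.052 [ 0.07  0.04 -0.23] 0.052
0.051 [0.18 0.04 0.44] 0.0509
0.05 [-0.33 -0.13 -0.25] 0.0499
0.049 [-0.83  0.98  0.24] 0.0489
0.048 [ 0.15  0.43 -0.59] 0.0479
0.047 [ 0.34 -1.03  1.19] 0.0471
0.046 [-0.38  0.76  8.03] 0.0469
13.3833 0.045558693337631406
```

View pics/s4.png

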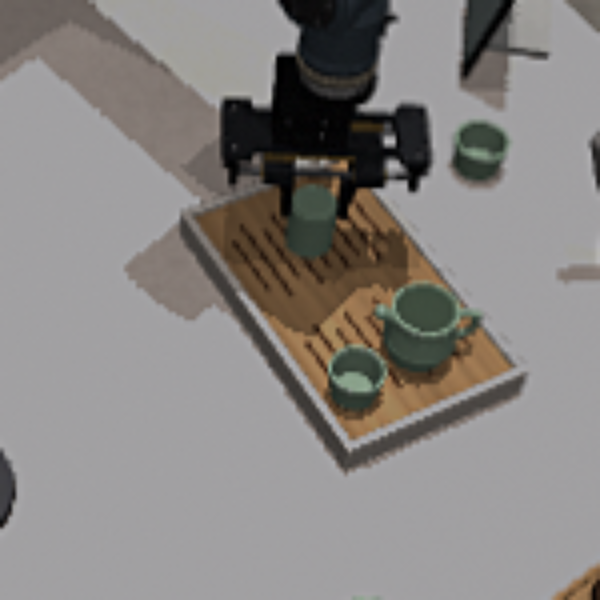

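The cup touched down at z = 0.047, as predicted. Now I'll release it and retreat straight up.

```bash
python3 - <<'E'
from h import *
robot.move_straight([.434,.262,.047],velocity=.02)
robot.gripper_to(.085)
print(robot.current_gripper_width())
robot.move_straight([.434,.262,.2],velocity=.15)
robot.goto([.4465,-.130,.20],rot(np.deg2rad(60)))
robot.gripper_to(0.0,30)
robot.move_straight([.4465,-.130,.125],velocity=.12)
robot.sleep(.2)
print(robot.current_tool_pos(),robot.current_time_s(),robot.current_gripper_width(),robot.current_ft_force())
for n in ("scene","top"):
    im=robot.snapshot(n);cv2.imwrite(f"pics/{n}5.png",im[:,:,::-1])
s=cv2.imread("pics/scene5.png");t=cv2.imread("pics/top5.png")
cv2.imwrite("pics/m5.png",np.hstack([cv2.resize(s[130:270,160:360],None,fx=2.5,fy=2.5),cv2.resize(t[120:260,135:225],None,fx=2.5,fy=2.5)]))
c=robot.calibration("wrist");im=robot.snapshot("wrist");cv2.imwrite("pics/w5.png",im[:,:,::-1])
print(proj("w",[[.4465,-.13,.102],[.521,-.1735,.163]],c))
E
```

```text
0.08447206385917078
[ 0.44704864 -0.13029827  0.12574609] 19.7083 0.000438781220039403 [-0.46972585  0.44628532  0.64724168]
[[256.87831974 208.45365366]
 [256.58003856 352.05483472]]
```

View pics/m5.png

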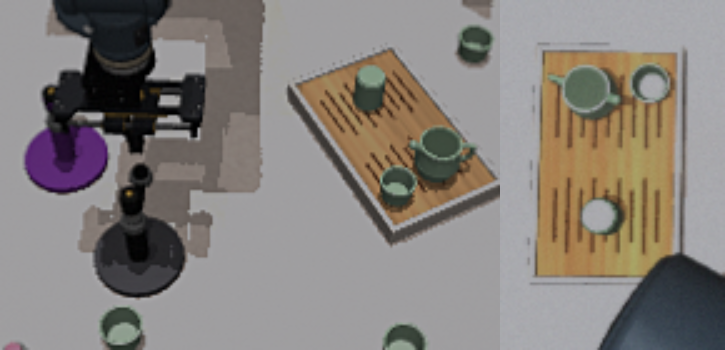

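View pics/w5.png

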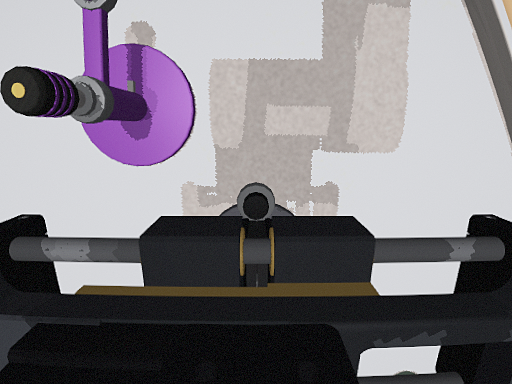

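The cup stands upright on the free half, and the pitcher and tray cup haven't moved. The button is at wrist (256,205), under the closed fingertips. I'll press it while monitoring force.

```bash
python3 - <<'E'
from h import *
robot.move_straight([.4455,-.1295,.106],velocity=.06)
robot.sleep(.2);f0=np.array(robot.current_ft_force())
z=.103
while z>=.089:
    robot.move_straight([.4455,-.1295,z],velocity=.03);robot.sleep(.05)
    f=np.mean([robot.current_ft_force() for _ in range(3)],0)
    print(round(z,4),(f-f0).round(2),np.round(robot.current_tool_pos()[2],4))
    if f[2]-f0[2]>16: break
    z-=.001
print(robot.current_time_s())
E
```

```text
0.103 [ 1.24  1.81 -0.63] 0.103
0.102 [-0.47  0.31  0.07] 0.102
0.101 [ 1.12  0.53 -1.02] 0.101
0.1 [-0.22  0.91  0.05] 0.0999
0.099 [-0.03 -0.46 -0.23] 0.099
0.098 [0.62 0.09 0.83] 0.0979
0.097 [ 0.02  0.46 -0.33] 0.097
0.096 [ 1.35 -0.08 -1.43] 0.096
0.095 [-0.02 -0.22 -0.25] 0.095
0.094 [ 0.35 -1.08 -0.2 ] 0.094
0.093 [-0.43  0.23 -0.58] 0.093
0.092 [-0.14  0.66 -0.14] 0.092
0.091 [0.13 0.51 0.02] 0.091
0.09 [ 0.48  0.26 -0.14] 0.09
24.725
```

No contact force at all, which isn't right. I'll look before doing anything else.

```bash
python3 - <<'E'
from h import *
c=robot.calibration("wrist");im=robot.snapshot("wrist");cv2.imwrite("pics/w6.png",cv2.resize(im[150:300,160:360,::-1],None,fx=4,fy=4))
im=robot.snapshot("scene");cv2.imwrite("pics/s6.png",cv2.resize(im[140:240,160:260,::-1],None,fx=6,fy=6,interpolation=cv2.INTER_CUBIC))
im=robot.snapshot("top");cv2.imwrite("pics/t6.png",cv2.resize(im[150:260,270:350,::-1],None,fx=5,fy=5,interpolation=cv2.INTER_CUBIC))
print(robot.current_tool_pos(),proj("scene",[robot.current_tool_pos()]),robot.current_ft_force())
E
```

```text
[ 0.44552113 -0.12951809  0.09001544] [[216.18185403 199.40481773]] [ 0.08451796  0.19352988 -0.07399931]
```

View pics/w6.png

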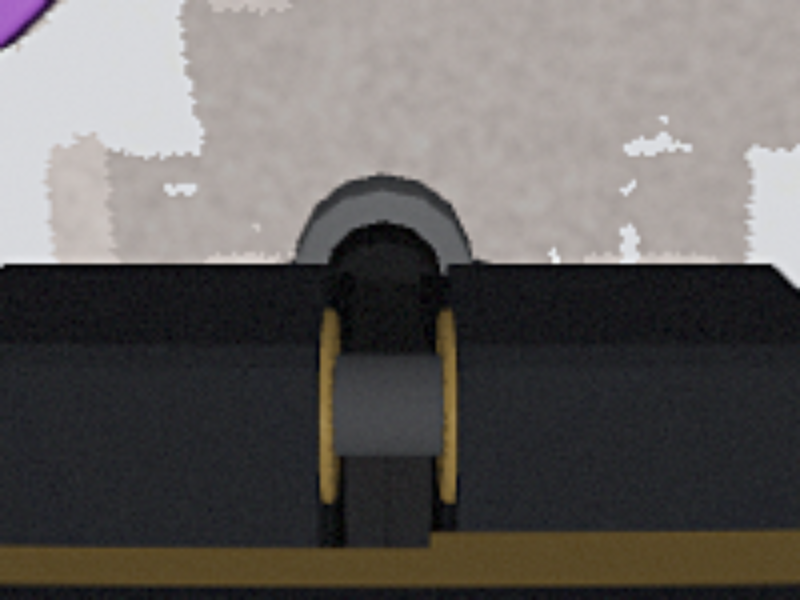

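View pics/s6.png

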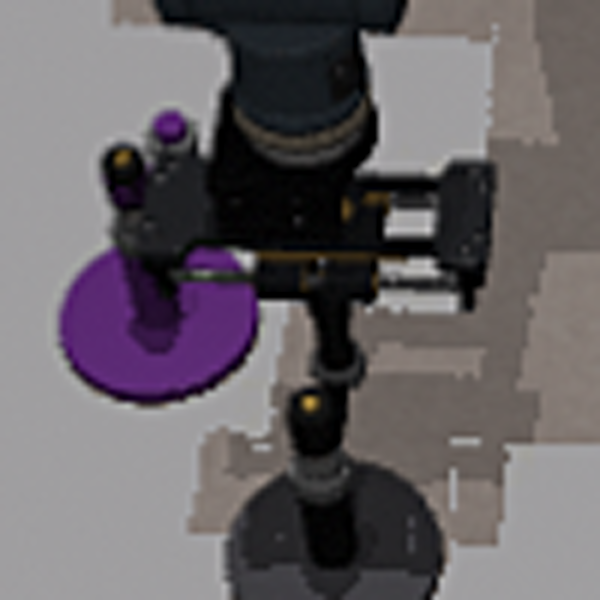

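View pics/t6.png

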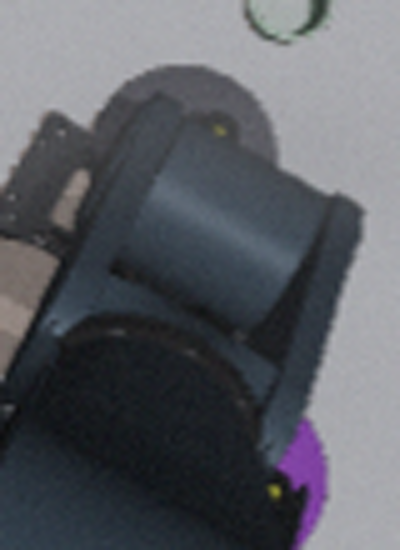

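```bash
python3 - <<'E'
from h import *
c=robot.calibration("wrist");im=robot.snapshot("wrist")
g=lambda x:np.clip(255*(x/255.)**.45,0,255).astype(np.uint8)
cv2.imwrite("pics/w7.png",g(cv2.resize(im[180:300,200:310,::-1],None,fx=5,fy=5,interpolation=cv2.INTER_CUBIC)))
P=[[.4455,-.1295,z] for z in (.09,.094,.102)]+[[.521,-.1735,.163]]
print(proj("w",P,c),proj("scene",P))
im=robot.snapshot("scene");cv2.imwrite("pics/s7.png",g(cv2.resize(im[175:225,190:245,::-1],None,fx=11,fy=11,interpolation=cv2.INTER_CUBIC)))
E
```

```text
[[256.96835853 218.27026186]
 [256.98108661 220.06982167]
 [257.00809873 223.88945628]
 [256.79676343 402.13514166]] [[216.18449892 199.40123918]
 [216.09030692 198.73262597]
 [215.90066023 197.38597635]
 [211.25061489 207.74133544]]
```

View pics/w7.png

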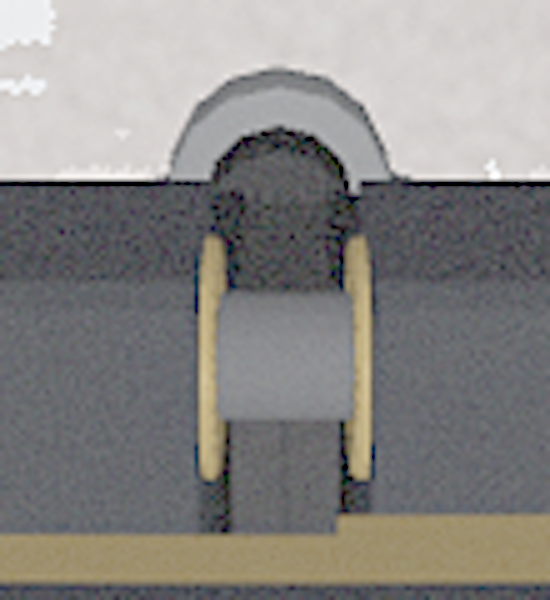

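View pics/s7.png

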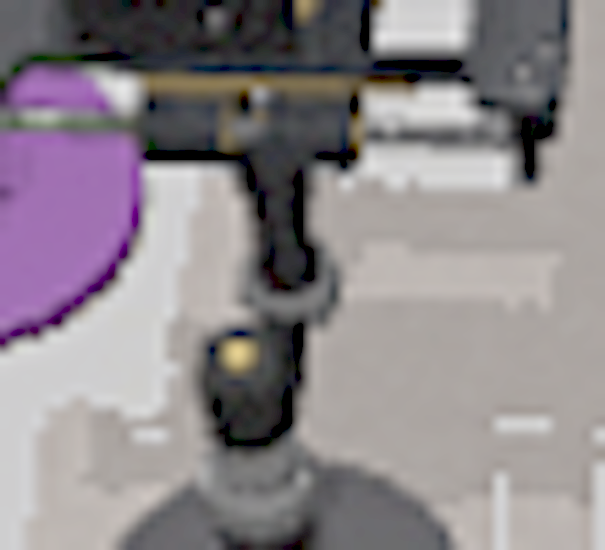

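```bash
python3 - <<'E'
from h import *
g=lambda x:np.clip(255*(x/255.)**.45,0,255).astype(np.uint8)
robot.move_straight([.4455,-.1295,.125],velocity=.1);robot.sleep(.1)
c=robot.calibration("wrist");im=robot.snapshot("wrist")
a=g(cv2.resize(im[170:280,200:310,::-1],None,fx=4,fy=4,interpolation=cv2.INTER_CUBIC))
b=g(cv2.resize(cv2.imread("pics/w5.png")[170:280,200:310],None,fx=4,fy=4,interpolation=cv2.INTER_CUBIC))
cv2.imwrite("pics/m8.png",np.hstack([a[:,:400],b[:,:400]]))
print(proj("w",[[.4455,-.1295,z] for z in (.09,.094,.102)],c),robot.current_tool_pos())
im=robot.snapshot("scene");cv2.imwrite("pics/s8.png",g(cv2.resize(im[175:225,190:245,::-1],None,fx=11,fy=11,interpolation=cv2.INTER_CUBIC)))
E
```

```text
[[256.89384306 205.91828597]
 [256.90348364 207.24291337]
 [256.92376923 210.03046327]] [ 0.44494961 -0.12921482  0.12439597]
```

View pics/m8.png

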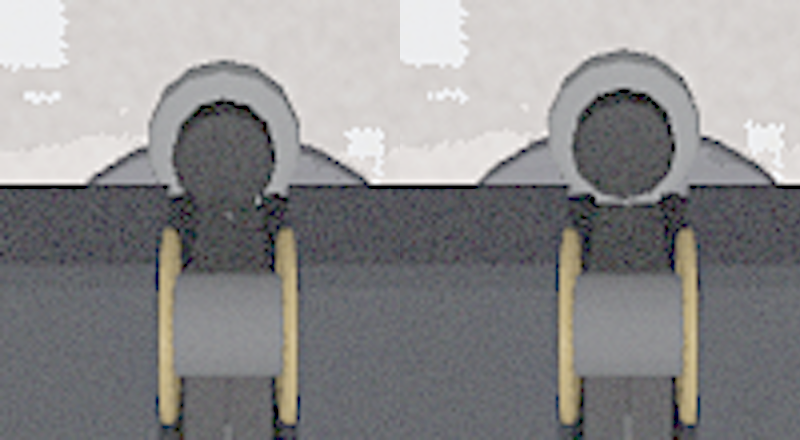

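View pics/s8.png

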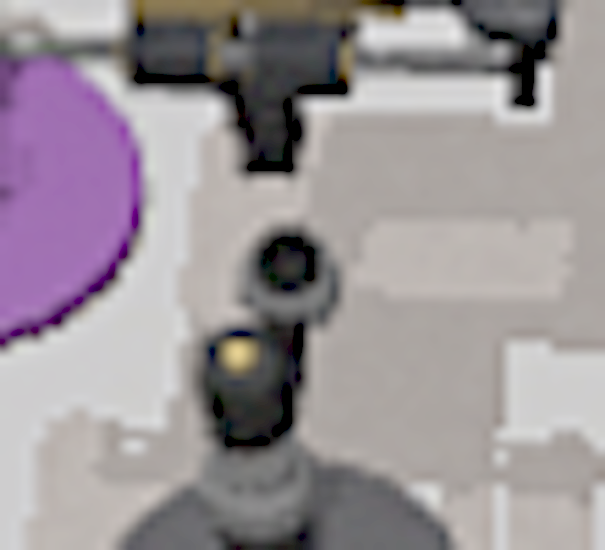

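The button hasn't moved: it has the same offset from its ring as before. In the scene view the fingertips end about 3 px higher than the TCP projects, so the real tips are roughly 15 mm short of the reported TCP. I'll go on down with force feedback.

```bash
python3 - <<'E'
from h import *
# tip estimate from scene picture s8 (front lower edge at row ~190.5)
t=np.array([.44495,-.1292]);
for z in (.1244,.134,.139,.144,.149): print(z,proj("scene",[[*(t+.0095*np.array([.866,-.5])),z]]).round(1))
X=[.4445,-.129]
robot.move_straight([*X,.092],velocity=.1)
robot.sleep(.15);f0=np.mean([robot.current_ft_force() for _ in range(3)],0)
z=.091
while z>=.066:
    robot.move_straight([*X,z],velocity=.04);robot.sleep(.03)
    f=np.mean([robot.current_ft_force() for _ in range(3)],0)
    print(round(z,4),(f-f0).round(1),np.round(robot.current_tool_pos()[2],4))
    if f[2]-f0[2]>16: break
    z-=.001
print(robot.current_time_s())
E
```

```text
0.1244 [[215.1 195.6]]
0.134 [[214.8 193.9]]
0.139 [[214.7 193. ]]
0.144 [[214.6 192.2]]
0.149 [[214.5 191.3]]
0.091 [-0.1 -0.8 -0.2] 0.0912
0.09 [ 0.2  0.1 -0. ] 0.09
0.089 [-0.8  0.4 -0.5] 0.0889
0.088 [-0.2  1.1  0.5] 0.0879
0.087 [ 0.2 -0.5 -0.4] 0.0869
0.086 [-0.2  0.8 -0.2] 0.086
0.085 [ 0.1  0.3 -0.9] 0.085
0.084 [-0.8  0.8  0.3] 0.0839
0.083 [ 0.3  0.7 -0.2] 0.0829
0.082 [-0.2 -1.3 -0.2] 0.0819
0.081 [-0.1  1.  -0.2] 0.081
0.08 [-0.1 -0.3 -0.6] 0.08
0.079 [-0.2  0.9 -0.6] 0.079
0.078 [ 0.1  0.3 -0.4] 0.078
0.077 [ 0.3 -0.9 -0.4] 0.077
0.076 [ 0.1  0.2 -0. ] 0.076
0.075 [-0.6 -0.3 -0.4] 0.075
0.074 [-0.6  0.7  0.6] 0.0741
0.073 [0.2 0.5 2.8] 0.0731
0.072 [-0.8 -0.5  2.8] 0.072
0.071 [ 0.1 -0.2  2.4] 0.0709
0.07 [-0.  -0.3  1.8] 0.0699
0.069 [-0.6 -0.7  2.4] 0.0689
0.068 [0.5 0.1 1.4] 0.0679
0.067 [ 0.6 -0.3  1.3] 0.067
33.3917
```

Contact came at TCP z ≈ 0.0735 and has slid about 6.5 mm at a steady 2–3 N. I'll continue to the hard bottom.

```bash
python3 - <<'E'
from h import *
X=[.4445,-.129]
z=.066
while z>=.060:
    robot.move_straight([*X,z],velocity=.04);robot.sleep(.03)
    f=np.mean([robot.current_ft_force() for _ in range(3)],0)
    print(round(z,4),f.round(1),np.round(robot.current_tool_pos()[2],4))
    if f[2]>14: break
    z-=.001
print(robot.current_time_s())
E
```

```text
0.066 [-0.4  0.4  7.7] 0.0664
0.065 [-1.4  1.4 16.3] 0.0663
33.9583
```

Hard bottom at 0.066, so the stroke was about 8 mm, matching full travel. I'll retreat, open, hover over the knob and check.

```bash
python3 - <<'E'
from h import *
g=lambda x:np.clip(255*(x/255.)**.45,0,255).astype(np.uint8)
robot.move_straight([.4445,-.129,.125],velocity=.15)
c=robot.calibration("wrist");im=robot.snapshot("wrist")
a=g(cv2.resize(im[170:280,200:310,::-1],None,fx=4,fy=4,interpolation=cv2.INTER_CUBIC))
robot.move_straight([.4445,-.129,.19],velocity=.2)
robot.gripper_to(.07,20)
robot.move_straight([.521,-.1735,.21],velocity=.2);robot.sleep(.2)
c=robot.calibration("wrist");im=robot.snapshot("wrist")
b=g(cv2.resize(im[130:240,200:310,::-1],None,fx=4,fy=4,interpolation=cv2.INTER_CUBIC))
cv2.imwrite("pics/m9.png",np.hstack([a[:,:400],b[:,:400]]))
print(proj("w",[[.521,-.1735,.163],[.4445,-.129,.094],[.4445,-.129,.102]],c),robot.current_tool_pos(),robot.current_time_s())
E
```

```text
[[256.69303695 203.46991185]
 [256.78391579 107.4923629 ]
 [256.79661236 106.93990716]] [ 0.51985071 -0.17267523  0.20980091] 37.1917
```

View pics/m9.png

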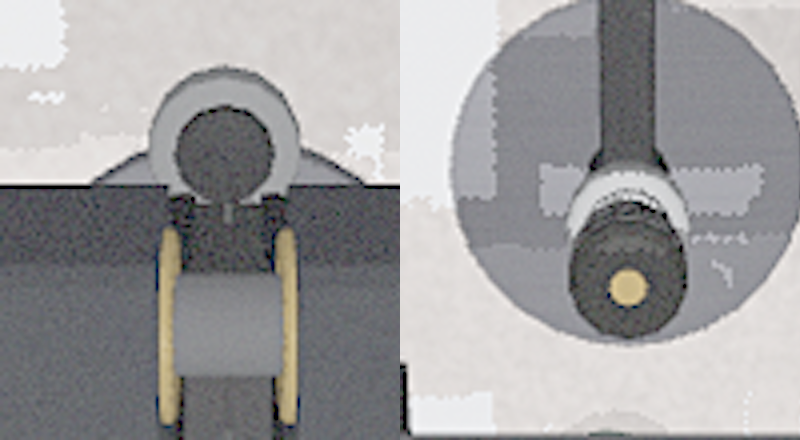

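The button now sits lower in its ring: its centre in the crop is at (224,153), concentric with the housing. The knob top is at wrist (257,201.6), about 1.5 mm nearer the base than assumed and centred between the jaws. I'll grip it now.

```bash
python3 - <<'E'
from h import *
g=lambda x:np.clip(255*(x/255.)**.45,0,255).astype(np.uint8)
X=[.5197,-.1728]
robot.move_straight([*X,.13],velocity=.12)
print(robot.current_ft_force())
robot.move_straight([*X,.106],velocity=.06)
print(robot.current_ft_force())
robot.gripper_to(.02,60)
print(robot.current_gripper_width(),robot.current_ft_force(),robot.current_tool_pos(),robot.current_time_s())
im=robot.snapshot("scene");cv2.imwrite("pics/s10.png",g(cv2.resize(im[165:250,180:260,::-1],None,fx=7,fy=7,interpolation=cv2.INTER_CUBIC)))
E
```

```text
[ 0.26453067 -0.72043334 -0.80413262]
[0.76859252 0.95238532 0.11808801]
0.026481140010479534 [-0.30735954  0.05954789  0.43220938] [ 0.5197979  -0.17268663  0.10605606] 39.3667
```

View pics/s10.png

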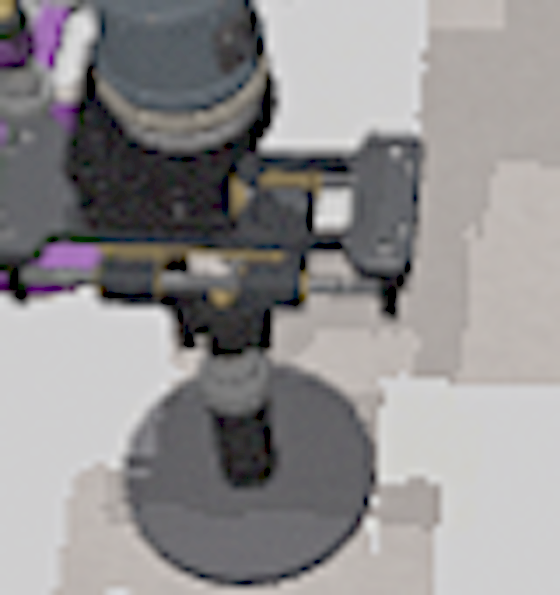

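Gripping at 26.5 mm on the 28 mm knob. Now pulling straight up, logging force.

```bash
python3 - <<'E'
from h import *
X=[.5197,-.1728]
def fz(): return np.mean([robot.current_ft_force() for _ in range(4)],0).round(1)
for d in (.004,.01,.03,.06,.068,.076,.09,.12,.134,.138):
    robot.move_straight([*X,.106+d],velocity=.06)
    f=fz();print(d,f,round(robot.current_tool_pos()[2]-.106,4),round(robot.current_gripper_width(),4),robot.current_time_s())
    if f[2]<-40: break
E
```

```text
0.004 [ 1.3  0.9 -4.5] 0.0039 0.0266 39.6667
0.01 [ 0.9  0.4 -3.3] 0.0103 0.0267 39.9167
0.03 [ 1.8  0.7 -4. ] 0.0304 0.0267 40.4
0.06 [ 1.   1.3 -4.5] 0.0602 0.0267 41.05
0.068 [ 1.2  1.3 -4.3] 0.0683 0.0268 41.3333
0.076 [ 1.5  0.3 -9.4] 0.0757 0.0264 41.6167
0.09 [ 2.4  1.3 -9.8] 0.0903 0.0266 42.0
0.12 [  0.9   0.  -10.8] 0.1201 0.0264 42.65
0.134 [  1.1   1.6 -10.9] 0.1343 0.0265 43.0333
0.138 [  0.8   0.2 -10.4] 0.1381 0.0264 43.2833
```

The pull was about 4 N over the first section and 10–11 N past the first stop, as expected. Now I'll creep to the hard second stop.

```bash
python3 - <<'E'
from h import *
X=[.5197,-.1728]
def fz(): return np.mean([robot.current_ft_force() for _ in range(4)],0).round(1)
for d in np.arange(.139,.146,.0007):
    robot.move_straight([*X,.106+d],velocity=.02);robot.sleep(.1)
    f=fz();print(round(d,4),f,round(robot.current_tool_pos()[2]-.106,4),round(robot.current_gripper_width(),4),robot.current_time_s())
    if f[2]<-22: break
robot.sleep(.5);print(fz(),robot.current_tool_pos())
g=lambda x:np.clip(255*(x/255.)**.45,0,255).astype(np.uint8)
im=robot.snapshot("scene");cv2.imwrite("pics/s11.png",g(cv2.resize(im[100:290,130:380,::-1],None,fx=3,fy=3,interpolation=cv2.INTER_CUBIC)))
E
```

```text
0.139 [  1.5   1.4 -11.2] 0.1389 0.0268 43.6333
0.1397 [ -0.    1.2 -11.2] 0.1397 0.0265 43.9833
0.1404 [  1.2   0.5 -12.3] 0.1403 0.0267 44.3333
0.1411 [  2.3  -0.3 -18.4] 0.1403 0.0263 44.6833
0.1418 [  3.1  -0.9 -26.5] 0.1405 0.0263 45.0333
[  3.3  -0.8 -25.8] [ 0.51913702 -0.17247289  0.24643447]
```

View pics/s11.png

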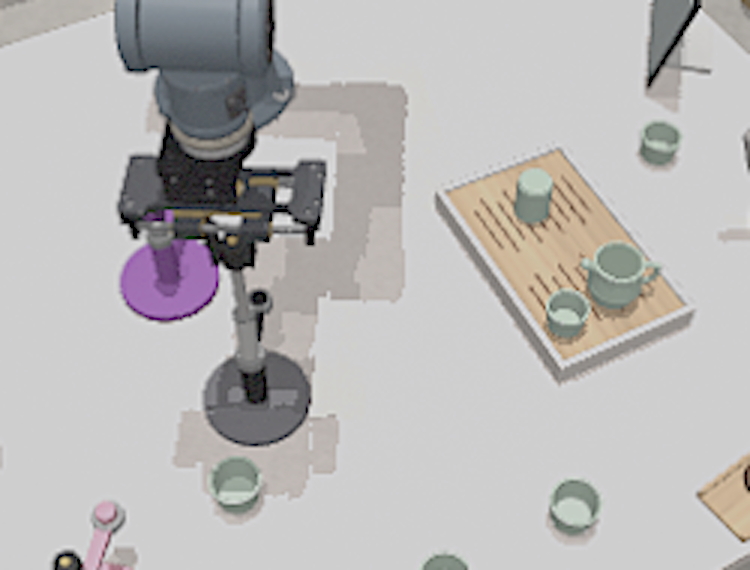

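The pole is fully out, with both sections showing at crop (240,290) and (248,345). It's held at the hard stop at a steady 26 N with no slip, the aroma cup stands on the free half, and the bystanders haven't moved. I'll hand it in.

```bash
python3 - <<'E'
from h import *
print(robot.current_ft_force(),robot.current_gripper_width(),robot.current_tool_pos(),robot.current_time_s())
robot.finish_job()
E
```

```text
[  4.2373119   -0.0842155  -26.12127313] 0.02660409228904177 [ 0.51915046 -0.17250094  0.24643878] 45.5833
the job is handed in; nothing more can be done
```

The job is done and handed in at 45.6 s, with the arm still holding the pole at the second stop.

- **Aroma cup:** I lifted it off the knob and set it mouth down on the free half of the tray. The last picture shows it standing upright there.
- **Release button:** It is fully down, having travelled about 8 mm to a hard bottom at 16 N. I didn't read the joint itself; a picture afterwards showed the button lower in its housing.
- **Pole:** The pull was about 4 N to the first stop, then 10–11 N, with a hard end at 140 mm. It held there at a steady 26 N with the grip unchanged at 26.5 mm, so there was no sign of slipping.
- **Other items:** The pitcher and the cups visible in the last picture looked unmoved. I judged that by eye and did not measure it.

**Disagreement:** My first press missed. The shut fingertips touched the button with the reported TCP about 28 mm lower than expected. I noticed because there was no contact force, then pressed further down with force feedback. Because of that offset, the fingers gripped the cup nearer its top than planned.

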